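Clear the power bank off the rail rack and hang the key pocket

ROBOT

A 6-joint arm with a two-finger parallel gripper is mounted at the origin on the work surface. World frame = base frame: x ahead of the robot, y to its left, z up, the work surface at z = 0. Lengths are in m, angles in rad, forces in N, time in s.
With the tool pointing down it reaches from about 0.35 to 0.975 m from the base axis. Payload 4.9 kg.
Tool frame: the origin (TCP) lies at the very end of the fingers, on their centre line; the grasp point (between the pads) lies 19 mm behind it; z points along the fingers, y is the line along which they close (so a half turn about z gives the same grasp; the last joint's range is limited). The gripper opens to 85 mm and grips with 20 to 120 N. Pads are 22 mm wide; open, the fingers measure 114 mm over their backs; the gripper's body (76 mm by 85 mm) begins 54 mm behind the grasp point. The pads swing forward as they close: fully open they stand 13 mm farther back than shut.
Start: joints at [1.212, 0.053, 1.613, -0, 1.476, -0.119], TCP at [0.148, 0.607, 0.231] pointing down, gripper open.
Joint ranges: [-3.01, 3.01], [-1.01, 2.22], [0.06, 2.58], [-1.02, 4.17], [0.09, 2.62], [-3.14, 3.14]. Speed limits (rad/s): [2.57, 2.57, 3.14, 3.14, 3.14, 3.14].

INTERFACE

Orientations are given as a unit quaternion [w, x, y, z].
In Python, from plant import monitor, vision, manip gives the robot as it stands. The module is installed in compiled form; this text tells all that it offers.
- The arm moves only by the tool arm_command, never from a script. Its argument "rows" is a list of rows, each a list of 3 entries, a list of its own where there are three numbers: the finger opening in mm, from 0 to 85.4, then the shift along the world's x, y, z in units of 30 cm (1.0 is 30 cm), then the turn, a rotation vector about the world's x, y, z in units of pi/2 rad (1.0 is pi/2 rad). In form: [[claw, [x, y, z], [wx, wy, wz]], ...]. A call has 1 to 12 rows; each row is the pose to reach, as a shift and turn from the pose commanded when the call began; what a row does not reach only later rows make up. A row lasts 1/12 s, in which the tool goes at most 41.7 mm and 7.16 degrees, less where a joint would pass 70% of its speed; a pose out of reach is approached as far as the arm can. A call with a number of a shift or a turn outside -1 to 1 is refused whole. A call with a gripper value outside its range is refused whole. The fingers move at their own pace and stop on an object; the grip force is fixed at half the most. Time passes only in rows, so rows that repeat a pose let the fingers close. It gives the time, the measured TCP pose, the force, the opening and the grip force at its end, in the units of the state.
- monitor.state(): the state, without advancing time (a new reading comes with each control period).
- vision.grab_frame(name): name is "side" or "top"; returns a dict with "color" (420x560x3 uint8, red, green, blue), "z_map" (420x560 float32, m along the optical axis (not along the pixel's ray), 0 where there is no reading), "mtx" (3x3 intrinsics, pixels), "k1" (the pictures are not rectified: a ray, as slopes to the right and down, at radius r is drawn at 1 + k1 r^2 times it, then the intrinsics apply), "R" (3x3) and "t" (3): a world point X has camera coordinates R X + t. Camera axes: x right, y down, z forward; pixel columns grow to the right and rows downward; lengths in m; the calibration is good to about 2 mm. A picture is of the moment at which its call begins.
- manip.job_done(): hands the job in; it is judged then, once.
The state is a dict: "time": time; "joint_pos": joint angles; "joint_vel": joint speeds; "joint_efforts": joint torques, N m; "tool_pos": TCP position; "tool_rot": TCP orientation; "contact_force": force on the tool from outside, world axes, zero at the start; "ft_torque": the same for the moment, N m; "gripper_width": opening from 0.0 (shut) to 1.0 (fully open); "grasp_force": force on a finger pad.
Only numpy, scipy, OpenCV 4.12 (cv2) and the standard library are available. Lean on these libraries where they do the work, as an engineer would, in place of code of your own. Each camera call takes 0.05 s, during which the arm holds its last target. There are 200 camera calls.

TASK

First take the power bank off the top of the little rail rack and lay it flat in the middle of the cork mat. Then lift the key pocket out of the letter sorter by its two side edges and stand it upright on the bare shelf, let go and take it anew by its front and back faces, and lower it over the rail between the rack's tall cheeks, so that it hangs upright with its pocket towards the robot. Leave the lidded cup, the phone on its stand and the whistle where they are.

Things in the scene. Friction and masses are not known exactly. Their poses are not given: they have to be found in the camera images.
- rack: Fixed light-wood rack, mm. Origin: centre of underside; y along the rail, -x its front, roughly to the robot. Base 60 (x) x 108 (y) x 8; two upright cheeks 60 (x) x 12 (y), 131 high, inner faces at y = +-42. Between them a flat steel bar 16 wide (x), 10 thick, top at z = 100; front and back open. The power bank starts lying across the cheek tops.
- rail_top (a point): Centre of the top of the rack's steel bar (100 mm above the rack's origin, same axes).
- bank: Grey power bank, a plain slab 62 (x) x 130 (y) x 20 (z) mm, 0.3 kg, lying flat. Origin: centre of its underside.
- mat: Fixed square cork mat 160 x 160 x 4 mm on the shelf. Origin: centre of its underside.
- sorter: Fixed wooden letter sorter, mm. Origin: centre of underside; footprint 97 (x) x 90 (y), floor 6 thick; back wall (+x) 80 high, front wall (-x) 40 high, both 9 thick, 79 apart; ends (+-y) open. The key pocket stands in it, about 6 from either wall, so only its side edges (+-y) can be gripped there.
- holder: Bare aluminium key pocket, 0.16 kg, mm: upside-down U with a pocket in front. Origin: underside, midway between the legs; z up. Legs 64 (y) x 80 high x 6 thick, outer faces x = +-21, inner x = +-15; top plate z = 74 to 80. Pocket x = -46 to -21, z = 0 to 32, 64 wide. Grips: 64 over the side edges (y), 42 front to back (x) above the pocket. Stands steadily by itself.
- holder_saddle (a point): Centre of the underside of the key pocket's top plate (z = 74 mm in its frame): comes to lie on rail_top.
- holder_pocket (a point): Centre of the key pocket's pocket mouth (x = -33, z = 32 mm in its frame); shows which side is the front.
- cup: White ceramic cup with a grey plastic lid, 84 mm across, 108 mm high. Origin: centre of its underside. Bystander.
- phone: Black phone leaning on an aluminium stand, one piece about 90 x 75 mm, 160 mm high. Origin: centre of the stand's underside. Bystander.
- whistle: Small steel whistle, about 56 mm long and 22 mm high. Origin: underneath its round chamber. Bystander.
Not all that is in view belongs to the job. There is more than one size of the bank; the job needs the middle-sized.

How it is judged:
On the way, in this order (a step that is already met when the one before it is completed fails the run):
1. the power bank lies flat on the cork mat, its centre within 50 mm of the mat's, let go (horizontal distance between bank and mat below 0.05 m and z of bank in the frame of mat below 0.012 m and angle between bank's own z axis and vertical below 0.1 rad and contact force between the fingers and bank below 0.1 N), for 0.2 s.
2. the key pocket stands upright on the bare shelf, at least 70 mm from the sorter's centre, let go (height (world z) of holder below 0.003 m and angle between holder's own z axis and vertical below 0.1 rad and horizontal distance between holder and sorter above 0.07 m and contact force between the fingers and holder below 0.1 N), for 0.2 s.
At the end, for the whole second after the job is handed in: Power bank flat on the cork mat, centres within 50 mm. Key pocket at rest on the rail between the cheeks: top plate on the bar (within 6 mm in height, 12 mm across, 20 mm along), upright within 0.15 rad, pocket on the side towards the robot; nothing else disturbed (horizontal distance between bank and mat below 0.05 m and z of bank in the frame of mat below 0.012 m and angle between bank's own z axis and vertical below 0.1 rad and z of holder_saddle in the frame of rail_top between -0.004 and 0.006 m and x of holder_saddle in the frame of rail_top between -0.012 and 0.012 m and y of holder_saddle in the frame of rail_top between -0.02 and 0.02 m and angle between holder's own z axis and vertical below 0.15 rad and x of holder_pocket in the frame of rail_top below -0.015 m and linear speed of holder below 0.06 m/s and angular speed of holder below 1 rad/s); the robot touches nothing.
It fails at once if the lidded cup is shifted by more than 30 mm (distance of cup from where it was at the start of the episode above 0.03 m).
It fails at once if the phone on its stand is shifted by more than 30 mm (distance of phone from where it was at the start of the episode above 0.03 m).
It fails at once if the whistle is shifted by more than 30 mm (distance of whistle from where it was at the start of the episode above 0.03 m).
It fails at once if the key pocket is let go in the air above the rail (more than 15 mm above its seat) instead of being lowered onto it (contact force between the fingers and holder below 0.1 N and z of holder_saddle in the frame of rail_top above 0.015 m and horizontal distance between holder_saddle and rail_top below 0.06 m).
It also fails if it takes over 72 s, if anything falls off the work surface, if the arm or the gripper's body presses on something with over 40 N, if the wrist force passes 120 N, or if a joint passes its speed limit or range.

## Working session

There is one attempt and no reset: what is moved stays moved. The work goes in short steps, Python scripts to look and compute and a tool call to move; the robot and the scene stay as the last step left them, time stands still between calls to the robot, and variables do not carry over. Pictures are saved under pics/ and viewed, at most 10 in all, crops included, and the job is handed in when it is done.

Besides the shell and the picture viewer there is one more tool, called after ">>>" as name([rows], argument=value, ...), one row to a line, values as JSON. arm_command: Moves the arm, as the interface text tells. Shifts and turns lie within -1 to 1; 1 stands for 30 cm of shift or pi/2 rad of turn. Its arguments: {"type":"object","properties":{"rows":{"type":"array"}},"required":["rows"]}

```bash
mkdir -p pics
cat > h.py <<'E'
import numpy as np, cv2
from plant import monitor, vision, manip
def grab(n):
    f=vision.grab_frame(n); np.savez('%s.npz'%n,**f); return f
def load(n): return dict(np.load('%s.npz'%n))
def rays(f,uv):
    uv=np.asarray(uv,float).reshape(-1,1,2)
    k=np.array([float(f['k1']),0,0,0,0])
    s=cv2.undistortPoints(uv,f['mtx'],k).reshape(-1,2)
    return np.c_[s,np.ones(len(s))]
def world(f):
    h,w=f['z_map'].shape
    u,v=np.meshgrid(np.arange(w),np.arange(h))
    r=rays(f,np.c_[u.ravel(),v.ravel()])*f['z_map'].reshape(-1,1)
    P=(r-f['t'])@f['R']; P[f['z_map'].ravel()==0]=np.nan
    return P.reshape(h,w,3)
def onplane(f,uv,z):
    d=rays(f,uv)@f['R']; c=-f['R'].T@f['t']
    return c+d*((z-c[2])/d[:,2])[:,None]
E
python3 - <<'E'
from h import *
for n in ('top','side'):
    f=grab(n); cv2.imwrite(f'pics/{n}0.png',f['color'][...,::-1]); print(n,-f['R'].T@f['t'],f['R'][2],f['k1'])
print(monitor.state())
E
```

```text
top [ 0.42207138 -0.00168012  1.07260165] [ 0.12725832  0.0063614  -0.99184921] -0.07736002142947633
side [ 0.38548507 -0.57603966  0.67606793] [ 0.19053836  0.69776127 -0.69052469] -0.023997798068490443
{'time': 0.1, 'joint_pos': array([ 1.21198412e+00,  5.33048623e-02,  1.61412198e+00, -1.22463027e-06,
        1.47603420e+00, -1.19012172e-01]), 'joint_vel': array([ 0.00012134, -0.00062053, -0.00243296,  0.00137618, -0.00226198,
        0.00060523]), 'joint_efforts': array([ 2.86731074e-04, -3.94900596e+01, -3.71364713e+01, -1.29167311e-04,
        3.85712789e-03,  9.12400422e-08]), 'tool_pos': array([0.14825268, 0.60658786, 0.23019802]), 'tool_rot': array([-2.20480079e-04,  1.19612832e-01,  9.92820174e-01, -9.07799849e-04]), 'contact_force': array([-0.11572188,  0.43002559,  0.66278047]), 'ft_torque': array([-0.00464981,  0.032391  ,  0.00295732]), 'grasp_force': 0.0, 'gripper_width': 0.997650307022779}
```

View pics/top0.png

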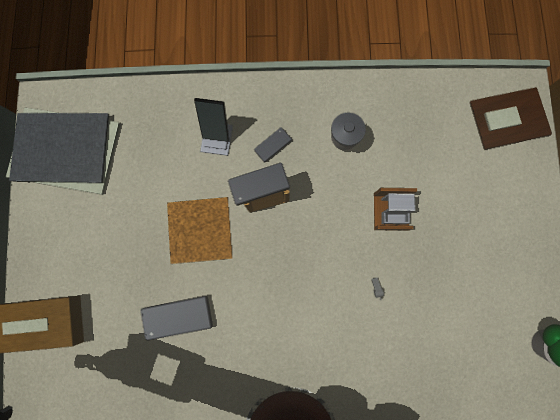

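View pics/side0.png

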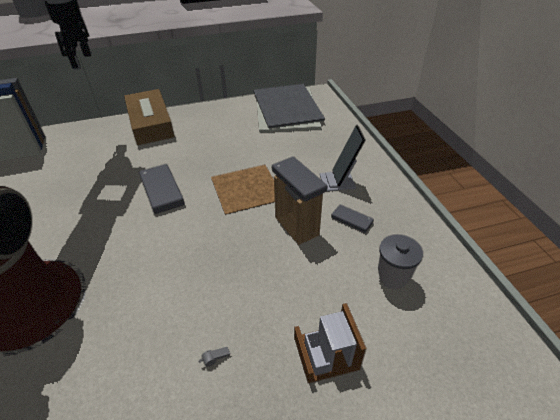

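Top view shows three grey slabs: a small one lying on the shelf at (273,145), one across the rack at (259,184), and a large one on the shelf at (176,318). The one on the rack fits, since it lies across the cheek tops and looks middle-sized. I'll confirm this by measuring sizes and viewing an enlarged crop. The mat is at (200,230), the sorter with the key pocket at (397,210) with the pocket facing the robot, the cup at (348,131), the phone at (212,125) and the whistle at (378,288).

```bash
cat > m.py <<'E'
from h import *
f=load('top'); P=world(f); C=f['color'].astype(int)
def rect(name,box,zlo,zhi,mask=None):
    x0,y0,x1,y1=box; Q=P[y0:y1,x0:x1].reshape(-1,3); c=C[y0:y1,x0:x1].reshape(-1,3)
    m=(Q[:,2]>zlo)&(Q[:,2]<zhi)
    if mask: m&=mask(c)
    Q=Q[m]; 
    q=(Q[:,:2]*1000).astype(np.float32); r=cv2.minAreaRect(q)
    print(name,len(q),'z',np.round(np.median(Q[:,2])*1000,1),'c',np.round(r[0],1),'size',np.round(r[1],1),'ang',round(r[2],1))
    return Q
if __name__=='__main__':
    rect('bank mid',(220,155,310,215),.14,.17)
    rect('small',(245,120,300,170),.008,.04)
    rect('large',(130,290,225,345),.01,.05)
    rect('mat',(155,185,245,275),-.02,.03,lambda c:(c[:,0]-c[:,2]>60))
    rect('holder top',(370,180,430,240),.074,.083+.015,lambda c:abs(c[:,0]-c[:,2])<40)
    rect('sorter back',(370,180,430,240),.06,.1,lambda c:(c[:,0]-c[:,2]>30))
    rect('sorter all',(370,180,430,240),.025,.1)
    rect('pocket',(370,180,430,240),.025,.036,lambda c:abs(c[:,0]-c[:,2])<40)
    rect('cup',(320,105,375,160),.07,.13)
    rect('phone',(185,90,235,160),.02,.2)
    rect('whistle',(365,270,390,305),.008,.05)
    big=cv2.resize(f['color'][110:270,160:320],None,fx=3.7,fy=3.7,interpolation=3)
    cv2.imwrite('pics/crop1.png',big[...,::-1])
E
python3 m.py
```

```text
bank mid 1570 z 151.8 c [604.1  59.2] size [ 62.7 129.8] ang 16.9
small 621 z 15.5 c [739.9  22.9] size [ 46.2 111.6] ang 38.6
large 2260 z 27.2 c [293.4 279.1] size [ 83.  172.5] ang 10.6
mat 3694 z 5.2 c [514.2 224.2] size [159.6 159.2] ang 3.8
holder top 511 z 86.6 c [ 569.5 -271.7] size [80.5 54.9] ang 87.3
sorter back 127 z 80.9 c [ 593.6 -276.1] size [88.1  8.7] ang 88.1
sorter all 1049 z 81.4 c [ 549.8 -274. ] size [88.6 97.2] ang 87.5
pocket 112 z 31.0 c [ 549.3 -273.7] size [88.1 95.9] ang 87.6
cup 916 z 97.4 c [ 744.7 -159.5] size [84.1 80.4] ang 87.3
phone 1128 z 100.0 c [777.5 173.9] size [73.4 57. ] ang 80.1
whistle 143 z 18.1 c [ 354.  -228.6] size [52.8 20.7] ang 9.4
```

View pics/crop1.png

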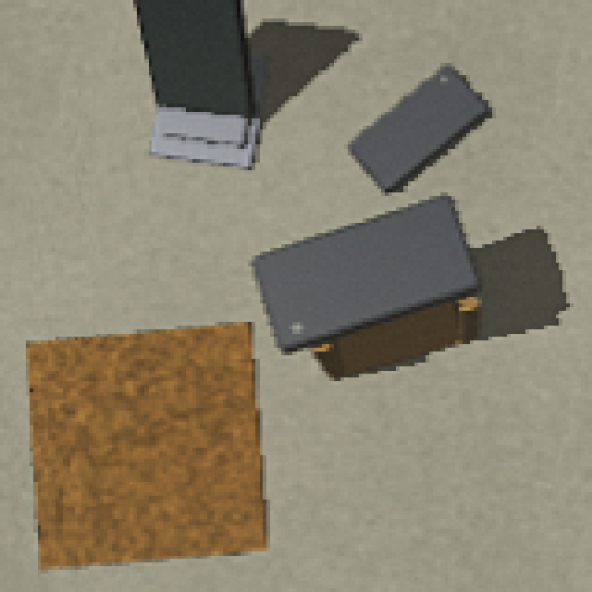

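The crop confirms the bank on the rack. It spans (255–478, 195–350) in the crop and measures 62.7 x 129.8 mm at z≈151. The small one is 46 x 112 mm and the large one 83 x 172 mm, so the one on the rack is the middle-sized.

Run:
```python
from m import *
f=load('top');P=world(f)
rect('holder top',(370,180,430,240),.08,.096,lambda c:(abs(c[:,0]-c[:,2])<30)&(c[:,2]>110))
rect('pocket',(370,200,430,240),.02,.04,lambda c:(abs(c[:,0]-c[:,2])<30)&(c[:,2]>90))
s=load('side');S=world(s).reshape(-1,3);c=s['color'].reshape(-1,3).astype(int)
g=(abs(S[:,0]-.148)<.09)&(abs(S[:,1]-.607)<.09)&(S[:,2]>.15)
print('tips',np.sort(S[g,2])[:15].round(4))
# holder from side view
g=(abs(S[:,0]-.55)<.09)&(abs(S[:,1]+.27)<.08)&(S[:,2]>.08)&(S[:,2]<.095)&(abs(c[:,0]-c[:,2])<30)&(c[:,2]>110)
print(g.sum(),cv2.minAreaRect((S[g,:2]*1000).astype(np.float32)),np.median(S[g,2]))
g=(abs(S[:,0]-.6)<.11)&(abs(S[:,1]-.06)<.11)&(S[:,2]>.14)&(S[:,2]<.17)
print(g.sum(),cv2.minAreaRect((S[g,:2]*1000).astype(np.float32)),np.median(S[g,2]))
```

```text
holder top 442 z 86.9 c [ 563.2 -280.4] size [62.5 42.4] ang 88.4
pocket 39 z 37.9 c [ 529.8 -278.4] size [61.7 23. ] ang 88.2
tips [0.245  0.2454 0.2457 0.2459 0.2461 0.2465 0.2468 0.2471 0.2471 0.2472
 0.2473 0.2475 0.2476 0.2478 0.2479]
865 ((570.940673828125, -275.47149658203125), (74.35665893554688, 56.38357162475586), 86.99675750732422) 0.08729568478054602
1262 ((604.336181640625, 57.36302185058594), (63.45169448852539, 131.0731658935547), 17.427566528320312) 0.15295760836087546
```

>>> arm_command([
  [85, [0.76, -0.914, 0], [0, 0, -0.33]],
  [85, [0.76, -0.914, 0], [0, 0, -0.33]],
  [85, [0.76, -0.914, 0], [0, 0, -0.33]],
  [85, [0.76, -0.914, 0], [0, 0, -0.33]],
  [85, [0.76, -0.914, 0], [0, 0, -0.33]],
  [85, [0.76, -0.914, 0], [0, 0, -0.33]],
  [85, [0.76, -0.914, 0], [0, 0, -0.33]],
  [85, [0.76, -0.914, 0], [0, 0, -0.33]],
  [85, [0.76, -0.914, 0], [0, 0, -0.33]],
  [85, [0.76, -0.914, 0], [0, 0, -0.33]],
  [85, [0.76, -0.914, 0], [0, 0, -0.33]],
])

```text
time: 1.02
tool_pos: [0.3768, 0.332, 0.2308]
tool_rot: [-0.0, 0.371, 0.928, -0.0]
contact_force: [0.1, 0.4, -0.8]
gripper_width: 0.992
grasp_force: 0.0
```

>>> arm_command([
  [85, [0.76, -0.914, 0], [0, 0, -0.328]],
  [85, [0.76, -0.914, 0], [0, 0, -0.328]],
  [85, [0.76, -0.914, 0], [0, 0, -0.328]],
  [85, [0.76, -0.914, 0], [0, 0, -0.328]],
  [85, [0.76, -0.914, 0], [0, 0, -0.328]],
  [85, [0.76, -0.914, 0], [0, 0, -0.328]],
  [85, [0.76, -0.914, 0], [0, 0, -0.328]],
  [85, [0.76, -0.914, 0], [0, 0, -0.328]],
  [85, [0.76, -0.914, 0], [0, 0, -0.328]],
  [85, [0.76, -0.914, 0], [0, 0, -0.328]],
  [85, [0.76, -0.914, 0], [0, 0, -0.328]],
  [85, [0.76, -0.914, 0], [0, 0, -0.328]],
])

```text
time: 2.02
tool_pos: [0.6039, 0.0603, 0.2308]
tool_rot: [-0.001, 0.594, 0.805, -0.0]
contact_force: [0.1, -0.3, 0.6]
gripper_width: 0.994
grasp_force: 0.0
```

>>> arm_command([
  [85, [0, 0, -0.08], [0, 0, 0]],
  [85, [0, 0, -0.16], [0, 0, 0]],
  [85, [0, 0, -0.22], [0, 0, 0]],
  [85, [0, 0, -0.28], [0, 0, 0]],
  [85, [0, 0, -0.32], [0, 0, 0]],
  [85, [0, 0, -0.34], [0, 0, 0]],
  [85, [0, 0, -0.34], [0, 0, 0]],
  [70, [0, 0, -0.34], [0, 0, 0]],
  [60, [0, 0, -0.34], [0, 0, 0]],
  [40, [0, 0, -0.34], [0, 0, 0]],
  [40, [0, 0, -0.34], [0, 0, 0]],
  [40, [0, 0, -0.34], [0, 0, 0]],
])

```text
time: 3.02
tool_pos: [0.6057, 0.0588, 0.1314]
tool_rot: [0.001, 0.595, 0.804, 0.001]
contact_force: [-0.4, 0.9, 6.7]
gripper_width: 0.708
grasp_force: 69.0
```

>>> arm_command([
  [40, [0, 0, 0], [0, 0, 0]],
  [40, [0, 0, 0], [0, 0, 0]],
  [40, [0, 0, 0], [0, 0, 0]],
])

```text
time: 3.27
tool_pos: [0.6057, 0.0588, 0.1315]
tool_rot: [0.001, 0.595, 0.804, 0.001]
contact_force: [0.1, 1.6, 5.4]
gripper_width: 0.709
grasp_force: 69.0
```

>>> arm_command([
  [40, [0, 0, 0.02], [0, 0, 0]],
  [40, [0, 0, 0.06], [0, 0, 0]],
  [40, [0, 0, 0.12], [0, 0, 0]],
  [40, [0, 0, 0.18], [0, 0, 0]],
  [40, [-0.02, 0.04, 0.2], [0, 0, 0]],
  [40, [-0.07, 0.12, 0.2], [0, 0, 0]],
  [40, [-0.12, 0.22, 0.2], [0, 0, 0]],
  [40, [-0.17, 0.32, 0.2], [0, 0, 0]],
  [40, [-0.22, 0.41, 0.2], [0, 0, 0]],
  [40, [-0.26, 0.48, 0.2], [0, 0, 0]],
  [40, [-0.29, 0.53, 0.2], [0, 0, 0]],
  [40, [-0.3, 0.55, 0.2], [0, 0, 0]],
])

```text
time: 4.27
tool_pos: [0.512, 0.2261, 0.1886]
tool_rot: [-0.001, 0.593, 0.805, -0.0]
contact_force: [0.5, 0.2, -3.3]
gripper_width: 0.707
grasp_force: 68.1
```

Run:
```python
from m import *
import m
s=grab('side'); cv2.imwrite('pics/side1.png',s['color'][60:270,60:340,::-1].repeat(2,0).repeat(2,1))
f=grab('top'); m.P=world(f); m.C=f['color'].astype(int)
# rack cheeks now open to view
rect('cheeks',(225,155,310,225),.12,.138)
rect('bar',(225,155,310,225),.092,.108,lambda c:abs(c[:,0]-c[:,2])<30)
Q=m.P[155:225,225:310].reshape(-1,3); c=m.C[155:225,225:310].reshape(-1,3)
k=(Q[:,2]>.12)&(Q[:,2]<.138); t=(Q[k,:2]-[.604,.058])
th=np.radians(17); e=t@np.array([-np.sin(th),np.cos(th)])
for sgn in (1,-1):
    q=Q[k][sgn*e>0.02]; print(len(q),cv2.minAreaRect((q[:,:2]*1000).astype(np.float32)),np.median(q[:,2]))
S=world(s).reshape(-1,3)
g=(abs(S[:,0]-.514)<.1)&(abs(S[:,1]-.224)<.1)&(S[:,2]>.12)&(S[:,2]<.26)
print(monitor.state()['tool_pos'])
```

```text
cheeks 285 z 131.8 c [599.3  49. ] size [ 61.  108.1] ang 14.2
bar 253 z 101.1 c [588.4  47.2] size [ 38.  105.3] ang 14.3
143 ((587.2675170898438, 95.42716979980469), (60.46010208129883, 12.16960334777832), 14.145642280578613) 0.13211036133077464
142 ((610.9954833984375, 2.6041507720947266), (60.959747314453125, 11.99772834777832), 13.712039947509766) 0.13173323004634435
[0.5133795  0.22464999 0.18888684]
```

View pics/side1.png

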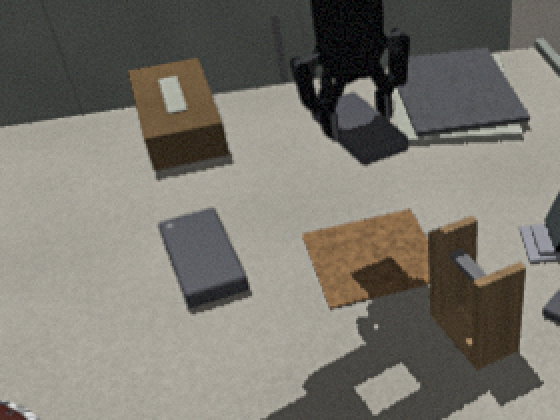

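The picture shows the bank hanging flat in the gripper at (365,130), the mat at (370,255) and the rack, now empty, at (478,290). Next I lower the bank.

>>> arm_command([
  [40, [0, 0, -0.08], [0, 0, 0]],
  [40, [0, 0, -0.16], [0, 0, 0]],
  [40, [0, 0, -0.24], [0, 0, 0]],
  [40, [0, 0, -0.32], [0, 0, 0]],
  [40, [0, 0, -0.4], [0, 0, 0]],
  [40, [0, 0, -0.48], [0, 0, 0]],
  [40, [0, 0, -0.54], [0, 0, 0]],
  [40, [0, 0, -0.57], [0, 0, 0]],
  [40, [0, 0, -0.59], [0, 0, 0]],
  [40, [0, 0, -0.605], [0, 0, 0]],
  [40, [0, 0, -0.61], [0, 0, 0]],
  [40, [0, 0, -0.61], [0, 0, 0]],
])

```text
time: 5.37
tool_pos: [0.5152, 0.2237, 0.0071]
tool_rot: [0.0, 0.595, 0.804, 0.001]
contact_force: [-0.5, -0.5, -3.0]
gripper_width: 0.711
grasp_force: 68.0
```

>>> arm_command([
  [40, [0, 0, -0.005], [0, 0, 0]],
  [40, [0, 0, -0.01], [0, 0, 0]],
  [40, [0, 0, -0.01], [0, 0, 0]],
  [40, [0, 0, -0.01], [0, 0, 0]],
])

```text
time: 5.7
tool_pos: [0.5156, 0.224, 0.0045]
tool_rot: [0.001, 0.594, 0.804, 0.001]
contact_force: [0.7, -0.7, 0.6]
gripper_width: 0.709
grasp_force: 68.4
```

>>> arm_command([
  [65, [0, 0, 0], [0, 0, 0]],
  [70, [0, 0, 0], [0, 0, 0]],
  [80, [0, 0, 0], [0, 0, 0]],
  [85, [0, 0, 0], [0, 0, 0]],
  [85, [0, 0, 0], [0, 0, 0]],
  [85, [0, 0, 0.02], [0, 0, 0]],
  [85, [0, 0, 0.08], [0, 0, 0]],
  [85, [0, 0, 0.18], [0, 0, 0]],
  [85, [0, 0, 0.3], [0, 0, 0]],
  [85, [0, 0, 0.44], [0, 0, 0]],
  [85, [0, 0, 0.58], [0, 0, 0]],
  [85, [0, 0, 0.72], [0, 0, 0]],
])

```text
time: 6.7
tool_pos: [0.5139, 0.2236, 0.2206]
tool_rot: [0.0, 0.595, 0.804, 0.0]
contact_force: [0.2, -0.1, -0.6]
gripper_width: 0.994
grasp_force: 0.0
```

Run:
```python
from m import *
import m
s=grab('side'); S=world(s).reshape(-1,3); c=s['color'].reshape(-1,3).astype(int)
g=(abs(S[:,0]-.514)<.09)&(abs(S[:,1]-.224)<.09)&(S[:,2]>.016)&(S[:,2]<.04)&(c[:,0]-c[:,2]<40)
print(g.sum(),cv2.minAreaRect((S[g,:2]*1000).astype(np.float32)),np.percentile(S[g,2],[5,50,95]))
print(monitor.state()['tool_pos'],monitor.state()['tool_rot'])
```

```text
814 ((515.8139038085938, 222.17529296875), (63.233638763427734, 132.61492919921875), 17.03056526184082) [0.01959252 0.026299   0.02851833]
[0.51855818 0.22498704 0.2317745 ] [0.00504689 0.59443747 0.80409927 0.00655616]
```

>>> arm_command([
  [85, [0.058, -0.84, 0], [0, 0, 0.394]],
  [85, [0.058, -0.84, 0], [0, 0, 0.394]],
  [85, [0.058, -0.84, 0], [0, 0, 0.394]],
  [85, [0.058, -0.84, 0], [0, 0, 0.394]],
  [85, [0.058, -0.84, 0], [0, 0, 0.394]],
  [85, [0.058, -0.84, 0], [0, 0, 0.394]],
  [85, [0.058, -0.84, 0], [0, 0, 0.394]],
  [85, [0.058, -0.84, 0], [0, 0, 0.394]],
  [85, [0.058, -0.84, 0], [0, 0, 0.394]],
])

```text
time: 7.5
tool_pos: [0.5318, -0.0292, 0.2184]
tool_rot: [0.0, 0.323, 0.946, 0.0]
contact_force: [0.4, 0.6, -0.5]
gripper_width: 0.996
grasp_force: 0.0
```

>>> arm_command([
  [85, [0.058, -0.84, 0], [0, 0, 0.394]],
  [85, [0.058, -0.84, 0], [0, 0, 0.394]],
  [85, [0.058, -0.84, 0], [0, 0, 0.394]],
  [85, [0.058, -0.84, 0], [0, 0, 0.394]],
  [85, [0.058, -0.84, 0], [0, 0, 0.394]],
  [85, [0.058, -0.84, 0], [0, 0, 0.394]],
  [85, [0.058, -0.84, 0], [0, 0, 0.394]],
  [85, [0.058, -0.84, 0], [0, 0, 0.394]],
  [85, [0.058, -0.84, 0], [0, 0, 0.394]],
  [85, [0.058, -0.84, 0], [0, 0, 0.394]],
  [85, [0.058, -0.84, 0], [0, 0, 0.394]],
])

```text
time: 8.42
tool_pos: [0.5496, -0.2782, 0.2183]
tool_rot: [-0.0, 0.017, 1.0, 0.0]
contact_force: [0.4, 0.8, -0.0]
gripper_width: 0.993
grasp_force: 0.0
```

>>> arm_command([
  [85, [0, 0, -0.1], [0, 0, 0]],
  [85, [0, 0, -0.2], [0, 0, 0]],
  [85, [0, 0, -0.3], [0, 0, 0]],
  [85, [0, 0, -0.38], [0, 0, 0]],
  [85, [0, 0, -0.46], [0, 0, 0]],
  [85, [0, 0, -0.53], [0, 0, 0]],
  [85, [0, 0, -0.58], [0, 0, 0]],
  [85, [0, 0, -0.61], [0, 0, 0]],
  [85, [0, 0, -0.61], [0, 0, 0]],
])

```text
time: 9.17
tool_pos: [0.548, -0.278, 0.0329]
tool_rot: [-0.002, 0.017, 1.0, 0.001]
contact_force: [0.5, -0.5, -0.1]
gripper_width: 0.991
grasp_force: 0.0
```

>>> arm_command([
  [76, [0, 0, 0], [0, 0, 0]],
  [70, [0, 0, 0], [0, 0, 0]],
  [66, [0, 0, 0], [0, 0, 0]],
  [60, [0, 0, 0], [0, 0, 0]],
  [45, [0, 0, 0], [0, 0, 0]],
  [45, [0, 0, 0], [0, 0, 0]],
  [45, [0, 0, 0], [0, 0, 0]],
  [45, [0, 0, 0], [0, 0, 0]],
])

```text
time: 9.83
tool_pos: [0.5506, -0.281, 0.0375]
tool_rot: [0.002, 0.018, 1.0, -0.001]
contact_force: [-0.2, 1.2, 6.5]
gripper_width: 0.739
grasp_force: 66.0
```

>>> arm_command([
  [45, [0, 0, 0.01], [0, 0, 0]],
  [45, [0, 0, 0.03], [0, 0, 0]],
  [45, [0, 0, 0.06], [0, 0, 0]],
  [45, [0, 0, 0.1], [0, 0, 0]],
  [45, [0, 0, 0.15], [0, 0, 0]],
  [45, [0, 0, 0.2], [0, 0, 0]],
  [45, [0, 0, 0.25], [0, 0, 0]],
  [45, [0, 0, 0.29], [0, 0, 0]],
  [45, [0, 0, 0.32], [0, 0, 0]],
  [45, [0, 0, 0.33], [0, 0, 0]],
  [45, [0, 0, 0.33], [0, 0, 0]],
])

```text
time: 10.75
tool_pos: [0.5497, -0.2806, 0.1356]
tool_rot: [0.001, 0.018, 1.0, -0.001]
contact_force: [0.1, 1.0, -2.2]
gripper_width: 0.736
grasp_force: 65.8
```

Run:
```python
from h import *
s=grab('side'); cv2.imwrite('pics/side2.png',cv2.resize(s['color'][200:410,250:530],None,fx=2,fy=2)[...,::-1])
```

```text
(no output)
```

View pics/side2.png

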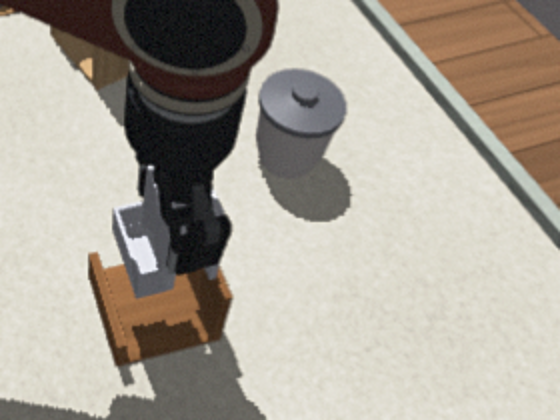

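The key pocket hangs upright in the gripper with its pocket at (135,245), above the now empty sorter at (160,310).

>>> arm_command([
  [45, [-0.01, 0.03, 0], [0, 0, 0.02]],
  [45, [-0.02, 0.09, 0], [0, 0, 0.05]],
  [45, [-0.04, 0.17, 0], [0, 0, 0.08]],
  [45, [-0.06, 0.26, 0], [0, 0, 0.11]],
  [45, [-0.08, 0.35, 0], [0, 0, 0.14]],
  [45, [-0.11, 0.44, 0], [0, 0, 0.165]],
  [45, [-0.13, 0.51, 0], [0, 0, 0.178]],
  [45, [-0.14, 0.56, -0.02], [0, 0, 0.178]],
  [45, [-0.145, 0.585, -0.06], [0, 0, 0.178]],
  [45, [-0.145, 0.59, -0.12], [0, 0, 0.178]],
  [45, [-0.145, 0.59, -0.18], [0, 0, 0.178]],
  [45, [-0.145, 0.59, -0.24], [0, 0, 0.178]],
])

```text
time: 11.8
tool_pos: [0.5052, -0.1031, 0.0601]
tool_rot: [-0.001, -0.122, 0.993, 0.0]
contact_force: [0.5, 0.4, -2.2]
gripper_width: 0.747
grasp_force: 66.0
```

>>> arm_command([
  [45, [0, 0, -0.03], [0, 0, 0]],
  [45, [0, 0, -0.055], [0, 0, 0]],
  [45, [0, 0, -0.075], [0, 0, 0]],
  [45, [0, 0, -0.09], [0, 0, 0]],
  [45, [0, 0, -0.1], [0, 0, 0]],
  [45, [0, 0, -0.1], [0, 0, 0]],
  [45, [0, 0, -0.1], [0, 0, 0]],
])

```text
time: 12.38
tool_pos: [0.5062, -0.1035, 0.0328]
tool_rot: [0.0, -0.122, 0.993, -0.0]
contact_force: [0.7, -0.3, -2.4]
gripper_width: 0.736
grasp_force: 66.0
```

>>> arm_command([
  [45, [0, 0, -0.003], [0, 0, 0]],
  [45, [0, 0, -0.006], [0, 0, 0]],
  [45, [0, 0, -0.006], [0, 0, 0]],
  [45, [0, 0, -0.006], [0, 0, 0]],
])

```text
time: 12.72
tool_pos: [0.5064, -0.1035, 0.0316]
tool_rot: [0.001, -0.122, 0.993, -0.0]
contact_force: [-1.4, 0.5, 4.0]
gripper_width: 0.742
grasp_force: 66.3
```

>>> arm_command([
  [66, [0, 0, 0], [0, 0, 0]],
  [72, [0, 0, 0], [0, 0, 0]],
  [80, [0, 0, 0], [0, 0, 0]],
  [85, [0, 0, 0], [0, 0, 0]],
  [85, [0, 0, 0], [0, 0, 0]],
  [85, [0, 0, 0.03], [0, 0, 0]],
  [85, [0, 0, 0.1], [0, 0, 0]],
  [85, [0, 0, 0.2], [0, 0, 0]],
  [85, [0, 0, 0.3], [0, 0, 0]],
  [85, [0, 0, 0.4], [0, 0, 0]],
  [85, [0, 0, 0.5], [0, 0, 0]],
  [85, [0, 0, 0.5], [0, 0, 0]],
])

```text
time: 13.72
tool_pos: [0.5096, -0.1046, 0.1891]
tool_rot: [0.006, -0.122, 0.993, -0.003]
contact_force: [1.6, 0.1, 1.1]
gripper_width: 0.997
grasp_force: 0.0
```

>>> arm_command([
  [85, [-0.3, 0, 0.1], [0, 0, -1]],
  [85, [-0.3, 0, 0.1], [0, 0, -1]],
  [85, [-0.3, 0, 0.1], [0, 0, -1]],
  [85, [-0.3, 0, 0.1], [0, 0, -1]],
  [85, [-0.3, 0, 0.1], [0, 0, -1]],
  [85, [-0.3, 0, 0.1], [0, 0, -1]],
  [85, [-0.3, 0, 0.1], [0, 0, -1]],
  [85, [-0.3, 0, 0.1], [0, 0, -1]],
  [85, [-0.3, 0, 0.1], [0, 0, -1]],
  [85, [-0.3, 0, 0.1], [0, 0, -1]],
  [85, [-0.3, 0, 0.1], [0, 0, -1]],
  [85, [-0.3, 0, 0.1], [0, 0, -1]],
])

```text
time: 14.72
tool_pos: [0.4156, -0.1032, 0.2107]
tool_rot: [0.0, 0.59, 0.807, 0.0]
contact_force: [0.7, 0.2, -0.5]
gripper_width: 0.999
grasp_force: 0.0
```

Run:
```python
from h import *
for n in ('side','top'):
    s=grab(n); S=world(s).reshape(-1,3); c=s['color'].reshape(-1,3).astype(int)
    for lo,hi in ((.07,.1),(.02,.045)):
        g=(abs(S[:,0]-.51)<.08)&(abs(S[:,1]+.10)<.07)&(S[:,2]>lo)&(S[:,2]<hi)
        if g.sum()>5: print(n,lo,g.sum(),cv2.minAreaRect((S[g,:2]*1000).astype(np.float32)),np.percentile(S[g,2],[5,50,95]))
    cv2.imwrite(f'pics/{n}3.png',s['color'][...,::-1])
print(monitor.state())
```

```text
side 0.07 624 ((519.1551513671875, -100.6090087890625), (42.93449020385742, 66.06422424316406), 14.26895523071289) [0.07496106 0.08174043 0.08358376]
side 0.02 397 ((506.9619140625, -103.88031005859375), (67.7128677368164, 65.42317199707031), 13.971458435058594) [0.02092313 0.03127409 0.04255896]
top 0.07 416 ((518.4678955078125, -99.88823699951172), (41.95305252075195, 64.17442321777344), 14.176740646362305) [0.07791303 0.08095721 0.08387635]
top 0.02 22 ((501.6658935546875, -79.12860107421875), (59.27191925048828, 16.214218139648438), 14.199652671813965) [0.02366224 0.03268226 0.04246239]
{'time': 14.8167, 'joint_pos': array([-4.17612968e-01, -4.38132486e-01,  2.07209228e+00,  2.93032337e-05,
        1.50753411e+00, -7.32724888e-01]), 'joint_vel': array([ 7.79161951e-04, -7.41576361e-05, -6.72503428e-05,  3.55986240e-04,
       -2.52300328e-03, -1.08238153e-01]), 'joint_efforts': array([-7.65008182e-03, -1.86406428e+01, -3.73212576e+01,  1.11612060e-04,
       -3.24723360e-04,  6.73399754e-01]), 'tool_pos': array([ 0.41562104, -0.103231  ,  0.21061767]), 'tool_rot': array([4.52384182e-05, 5.87400577e-01, 8.09296336e-01, 2.46046092e-05]), 'contact_force': array([-0.58792255,  0.13519917, -0.29966918]), 'ft_torque': array([-0.01845447, -0.02008205,  0.00722581]), 'grasp_force': 0.0, 'gripper_width': 0.992878112332752}
```

View pics/side3.png

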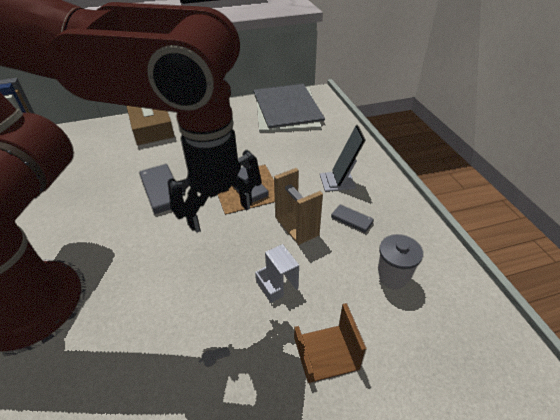

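The key pocket stands upright on the shelf at (278,270) and the bank lies on the mat at (250,190). The rack is at (298,205), and the cup, phone and whistle look undisturbed. Next I regrip front to back.

>>> arm_command([
  [85, [0.1, 0.01, 0], [0, 0, -0.043]],
  [85, [0.2, 0.01, 0], [0, 0, -0.043]],
  [85, [0.29, 0.01, 0], [0, 0, -0.043]],
  [85, [0.344, 0.01, 0], [0, 0, -0.043]],
  [85, [0.344, 0.01, 0], [0, 0, -0.043]],
  [85, [0.344, 0.01, -0.1], [0, 0, -0.043]],
  [85, [0.344, 0.01, -0.2], [0, 0, -0.043]],
  [85, [0.344, 0.01, -0.3], [0, 0, -0.043]],
  [85, [0.344, 0.01, -0.38], [0, 0, -0.043]],
  [85, [0.344, 0.01, -0.45], [0, 0, -0.043]],
  [85, [0.344, 0.01, -0.5], [0, 0, -0.043]],
  [85, [0.344, 0.01, -0.5], [0, 0, -0.043]],
])

```text
time: 15.82
tool_pos: [0.5151, -0.0993, 0.0566]
tool_rot: [-0.004, 0.614, 0.79, -0.001]
contact_force: [-0.8, 0.4, 0.3]
gripper_width: 0.997
grasp_force: 0.0
```

>>> arm_command([
  [85, [0, 0, -0.03], [0, 0, 0]],
  [85, [0, 0, -0.052], [0, 0, 0]],
  [85, [0, 0, -0.052], [0, 0, 0]],
  [85, [0, 0, -0.052], [0, 0, 0]],
])

```text
time: 16.15
tool_pos: [0.5191, -0.1004, 0.0454]
tool_rot: [0.0, 0.614, 0.789, 0.0]
contact_force: [0.4, 0.6, -0.0]
gripper_width: 0.99
grasp_force: 0.0
```

>>> arm_command([
  [72, [0, 0, 0], [0, 0, 0]],
  [60, [0, 0, 0], [0, 0, 0]],
  [52, [0, 0, 0], [0, 0, 0]],
  [46, [0, 0, 0], [0, 0, 0]],
  [40, [0, 0, 0], [0, 0, 0]],
  [25, [0, 0, 0], [0, 0, 0]],
  [25, [0, 0, 0], [0, 0, 0]],
  [25, [0, 0, 0], [0, 0, 0]],
  [25, [0, 0, 0], [0, 0, 0]],
  [25, [0, 0, 0], [0, 0, 0]],
])

```text
time: 16.98
tool_pos: [0.5194, -0.1005, 0.0455]
tool_rot: [0.001, 0.615, 0.789, 0.0]
contact_force: [1.7, 0.7, 4.1]
gripper_width: 0.484
grasp_force: 61.2
```

>>> arm_command([
  [25, [0, 0, 0.02], [0, 0, 0]],
  [25, [0, 0, 0.06], [0, 0, 0]],
  [25, [0, 0, 0.12], [0, 0, 0]],
  [25, [0, 0, 0.19], [0, 0, 0]],
  [25, [0, 0, 0.26], [0, 0, 0]],
  [25, [0, 0, 0.33], [0, 0, 0]],
  [25, [0, 0, 0.4], [0, 0, 0]],
  [25, [0, 0, 0.46], [0, 0, 0]],
  [25, [0, 0, 0.5], [0, 0, 0]],
  [25, [0, 0, 0.52], [0, 0, 0]],
  [25, [0, 0, 0.52], [0, 0, 0]],
])

```text
time: 17.9
tool_pos: [0.5194, -0.1005, 0.2024]
tool_rot: [0.001, 0.615, 0.789, 0.0]
contact_force: [-0.8, -0.2, -0.8]
gripper_width: 0.485
grasp_force: 60.9
```

>>> arm_command([
  [25, [0.02, 0.03, 0], [0, 0, 0]],
  [25, [0.05, 0.08, 0], [0, 0, 0]],
  [25, [0.08, 0.15, 0], [0, 0, 0]],
  [25, [0.12, 0.22, 0], [0, 0, 0]],
  [25, [0.16, 0.3, 0], [0, 0, 0]],
  [25, [0.2, 0.37, 0], [0, 0, 0]],
  [25, [0.23, 0.43, 0], [0, 0, 0]],
  [25, [0.25, 0.47, 0], [0, 0, 0]],
  [25, [0.262, 0.49, 0], [0, 0, 0]],
  [25, [0.267, 0.498, 0], [0, 0, 0]],
  [25, [0.267, 0.498, 0], [0, 0, 0]],
  [25, [0.267, 0.498, 0], [0, 0, 0]],
])

```text
time: 18.9
tool_pos: [0.5987, 0.0485, 0.2005]
tool_rot: [-0.0, 0.615, 0.789, -0.0]
contact_force: [1.0, 0.2, -1.5]
gripper_width: 0.481
grasp_force: 61.0
```

Run:
```python
from h import *
s=grab('side'); cv2.imwrite('pics/side4.png',cv2.resize(s['color'][60:270,180:460],None,fx=2.8,fy=2.8)[...,::-1])
S=world(s); print(monitor.state()['tool_pos'])
S=S.reshape(-1,3); c=s['color'].reshape(-1,3).astype(int)
th=np.radians(14.); R=np.array([[np.cos(th),-np.sin(th)],[np.sin(th),np.cos(th)]])
L=(S[:,:2]-[.5992,.049])@R
g=(abs(L[:,0])<.07)&(abs(L[:,1])<.045)&(S[:,2]>.14)&(S[:,2]<.235)&(c[:,2]>90)
print(g.sum(),(L[g].min(0),L[g].max(0)),np.percentile(S[g,2],[0,1,99,100]))
np.savez('q.npz',L=L[g],z=S[g,2])
```

```text
[0.59870677 0.04833125 0.20068942]
110 (array([-0.04754793, -0.03286291]), array([0.0203736 , 0.03262557])) [0.15685212 0.15720971 0.21200543 0.23493354]
```

View pics/side4.png

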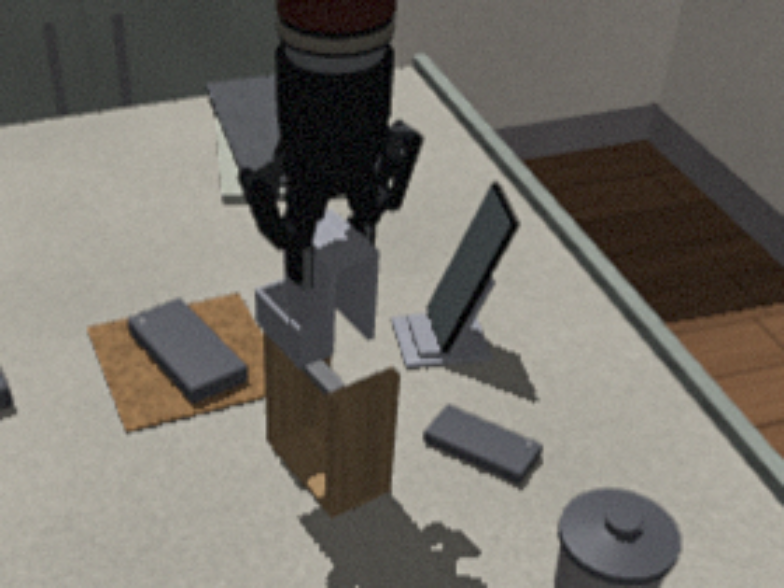

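The key pocket hangs upright above the rail with its pocket on the robot side at (300,320). It is centred between the cheeks: measured y is ±33 mm and x is -47 to 20 mm in the rack frame. Next I lower it.

>>> arm_command([
  [25, [0, 0, -0.03], [0, 0, 0]],
  [25, [0, 0, -0.07], [0, 0, 0]],
  [25, [0, 0, -0.12], [0, 0, 0]],
  [25, [0, 0, -0.17], [0, 0, 0]],
  [25, [0, 0, -0.22], [0, 0, 0]],
  [25, [0, 0, -0.27], [0, 0, 0]],
  [25, [0, 0, -0.32], [0, 0, 0]],
  [25, [0, 0, -0.36], [0, 0, 0]],
  [25, [0, 0, -0.39], [0, 0, 0]],
  [25, [0, 0, -0.41], [0, 0, 0]],
  [25, [0, 0, -0.42], [0, 0, 0]],
  [25, [0, 0, -0.42], [0, 0, 0]],
])

```text
time: 19.95
tool_pos: [0.5987, 0.049, 0.0743]
tool_rot: [-0.0, 0.615, 0.789, -0.0]
contact_force: [-0.5, -0.4, -1.6]
gripper_width: 0.483
grasp_force: 61.0
```

>>> arm_command([
  [25, [0, 0, -0.003], [0, 0, 0]],
  [25, [0, 0, -0.006], [0, 0, 0]],
  [25, [0, 0, -0.008], [0, 0, 0]],
  [25, [0, 0, -0.008], [0, 0, 0]],
  [25, [0, 0, -0.008], [0, 0, 0]],
])

```text
time: 20.37
tool_pos: [0.5993, 0.0491, 0.0729]
tool_rot: [0.0, 0.614, 0.789, 0.0]
contact_force: [0.7, -0.6, -1.9]
gripper_width: 0.483
grasp_force: 61.0
```

Not yet touching; a bit lower.

>>> arm_command([
  [25, [0, 0, -0.003], [0, 0, 0]],
  [25, [0, 0, -0.006], [0, 0, 0]],
  [25, [0, 0, -0.006], [0, 0, 0]],
  [25, [0, 0, -0.006], [0, 0, 0]],
])

```text
time: 20.7
tool_pos: [0.5993, 0.0491, 0.0713]
tool_rot: [0.0, 0.615, 0.789, 0.0]
contact_force: [-1.5, 0.6, 2.0]
gripper_width: 0.483
grasp_force: 61.6
```

>>> arm_command([
  [46, [0, 0, 0], [0, 0, 0]],
  [54, [0, 0, 0], [0, 0, 0]],
  [65, [0, 0, 0], [0, 0, 0]],
  [78, [0, 0, 0], [0, 0, 0]],
  [85, [0, 0, 0], [0, 0, 0]],
  [85, [0, 0, 0], [0, 0, 0]],
  [85, [0, 0, 0.03], [0, 0, 0]],
  [85, [0, 0, 0.1], [0, 0, 0]],
  [85, [0, 0, 0.2], [0, 0, 0]],
  [85, [0, 0, 0.3], [0, 0, 0]],
  [85, [0, 0, 0.4], [0, 0, 0]],
  [85, [0, 0, 0.5], [0, 0, 0]],
])

```text
time: 21.7
tool_pos: [0.5989, 0.0491, 0.2229]
tool_rot: [0.0, 0.615, 0.789, 0.0]
contact_force: [-0.6, 0.7, -0.2]
gripper_width: 0.993
grasp_force: 0.0
```

>>> arm_command([
  [85, [-0.1, 0, 0.1], [0, 0, 0]],
  [85, [-0.2, 0, 0.1], [0, 0, 0]],
  [85, [-0.3, 0, 0.1], [0, 0, 0]],
  [85, [-0.4, 0, 0.1], [0, 0, 0]],
  [85, [-0.45, 0, 0.1], [0, 0, 0]],
  [85, [-0.45, 0, 0.1], [0, 0, 0]],
  [85, [-0.45, 0, 0.1], [0, 0, 0]],
  [85, [-0.45, 0, 0.1], [0, 0, 0]],
])

```text
time: 22.37
tool_pos: [0.4647, 0.049, 0.2513]
tool_rot: [0.001, 0.615, 0.789, 0.0]
contact_force: [-0.3, -0.5, 0.0]
gripper_width: 0.997
grasp_force: 0.0
```

Run:
```python
from h import *
s=grab('side'); cv2.imwrite('pics/side5.png',s['color'][...,::-1])
S=world(s).reshape(-1,3); c=s['color'].reshape(-1,3).astype(int)
th=np.radians(14.); R=np.array([[np.cos(th),-np.sin(th)],[np.sin(th),np.cos(th)]])
L=(S[:,:2]-[.5992,.049])@R
g=(abs(L[:,0])<.05)&(abs(L[:,1])<.038)&(S[:,2]>.095)&(S[:,2]<.12)
print(g.sum(),L[g].min(0),L[g].max(0),np.percentile(S[g,2],[5,50,95]))
```

```text
353 [-0.02190157 -0.03020836] [0.02145542 0.03293724] [0.0982857  0.10790271 0.10970012]
```

View pics/side5.png

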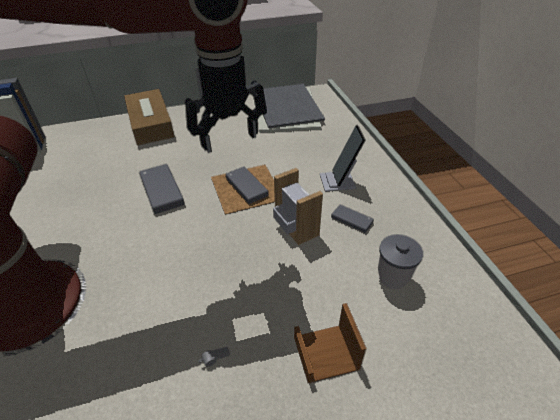

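The key pocket is seated on the rail at (297,205), with its pocket towards the robot and its top at about 107 mm. The bank lies on the mat at (247,185), and the bystanders are where they were.

```bash
python3 -c "
from h import *
print(manip.job_done())"
```

```text
the job is handed in; nothing more can be done
None
```

The job is handed in, but no verdict came back. By the last picture, the bank lies flat on the mat, the key pocket hangs upright on the rail with its pocket towards the robot, and the cup, phone and whistle look unmoved.

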